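# Rack the end mills in order of size

## Task

Get the cutters ready for the job: lay the four loose end mills in the tool rail's black-forked cradles, one to a cradle, in order of size, with the smallest in the cradle next to the red end block and the largest next to the grey one. Each should lie straight across both forks of its cradle, fully down and about centred, either way round. Do not disturb the collet standing beside the work.

Things in the scene. Friction and masses are not known exactly. Their poses are not given: they have to be found in the camera images.
- mill_10_mid (a point): the smallest (shortest and thinnest) of the four bright steel end mills, 10 mm thick and 66 mm long, lying on the cart; this point is its centre, 5 mm above what it lies on; its y axis runs along the tool, its x axis across it (level)
- mill_12_mid (a point): the second smallest of the four bright steel end mills, 12 mm thick and 80 mm long, lying on the cart; this point is its centre, 6 mm above what it lies on; its y axis runs along the tool, its x axis across it (level)
- mill_16_mid (a point): the second largest of the four bright steel end mills, 16 mm thick and 92 mm long, lying on the cart; this point is its centre, 8 mm above what it lies on; its y axis runs along the tool, its x axis across it (level)
- mill_20_mid (a point): the largest of the four bright steel end mills, 20 mm thick and 108 mm long, lying on the cart; this point is its centre, 10 mm above what it lies on; its y axis runs along the tool, its x axis across it (level)
- cradle_1: one of four like cradles, two black forks on a grey foot, fixed in a row 60 mm apart on an aluminium strip (6 mm thick); its number is not its place. Origin: centre of its underside; y along the row, x the way a tool lies in it. Forks 8 mm thick at x = -20 and +20 mm (32 mm free between for fingers); seat 22 mm above the origin, between horns 34 mm apart, 12 mm higher
- cradle_2: one of four like cradles, two black forks on a grey foot, fixed in a row 60 mm apart on an aluminium strip (6 mm thick); its number is not its place. Origin: centre of its underside; y along the row, x the way a tool lies in it. Forks 8 mm thick at x = -20 and +20 mm (32 mm free between for fingers); seat 22 mm above the origin, between horns 34 mm apart, 12 mm higher
- cradle_3: one of four like cradles, two black forks on a grey foot, fixed in a row 60 mm apart on an aluminium strip (6 mm thick); its number is not its place. Origin: centre of its underside; y along the row, x the way a tool lies in it. Forks 8 mm thick at x = -20 and +20 mm (32 mm free between for fingers); seat 22 mm above the origin, between horns 34 mm apart, 12 mm higher
- cradle_4: one of four like cradles, two black forks on a grey foot, fixed in a row 60 mm apart on an aluminium strip (6 mm thick); its number is not its place. Origin: centre of its underside; y along the row, x the way a tool lies in it. Forks 8 mm thick at x = -20 and +20 mm (32 mm free between for fingers); seat 22 mm above the origin, between horns 34 mm apart, 12 mm higher
- red_end: red block, 60 x 26 x 30 mm, fixed at one end of the row of cradles (a grey block of the same shape is at the other end); origin: centre of its underside, in line with the cradles' origins and at the same height, its axes parallel to theirs; the nearest cradle's centre is 46 mm from it, the others 106, 166 and 226 mm
- collet_mid (a point): steel spring collet, 33 mm across and 42 mm high, standing on the cart beside the work, to be left alone; this point is its centre

How it is judged:
By the outcome, as a careful person would: the job done as asked, in the order asked, and still so for the second after the job is handed in, with the robot touching nothing.
It also fails if it takes over 99 s, if anything falls off the work surface, if the arm or the gripper's body presses on something with over 40 N, if the wrist force passes 120 N, or if a joint passes its speed limit or range.

## Robot

A 6-joint arm with a two-finger parallel gripper is mounted at the origin on a cart in front of the work surface, level with it; the furniture and walls round the work are solid. World frame = base frame: x ahead of the robot, y to its left, z up, the work surface at z = 0. Lengths are in m, angles in rad, forces in N, time in s.
With the tool pointing down it reaches from about 0.225 to 0.875 m from the base axis. Payload 3.4 kg.
Tool frame: the origin (TCP) lies midway between the tips of the shut fingers; the grasp point (between the pads) lies 19 mm behind it; z points along the fingers, y is the line along which they close (so a half turn about z gives the same grasp; the last joint's range is limited). The gripper opens to 85 mm and grips with 20 to 120 N. Pads are 22 mm wide; open, the fingers measure 114 mm over their backs; the gripper's body (76 mm by 85 mm) begins 54 mm behind the grasp point. The pads swing forward as they close: fully open they stand 13 mm farther back than shut.
Start: joints at [1.161, 0.276, 1.505, -0, 1.361, -0.121], TCP at [0.164, 0.551, 0.231] pointing down, gripper open.
Joint ranges: [-2.89, 2.89], [-0.75, 2.08], [0.22, 2.7], [-1.18, 4.32], [0.11, 2.71], [-2.7, 2.7]. Speed limits (rad/s): [2.57, 2.57, 3.14, 3.14, 3.14, 3.14].

## Interface

Orientations are given as a unit quaternion [w, x, y, z].
In Python, from rig import * gives the robot as it stands.
- The arm moves only by the tool apply_moves, never from a script. Its argument "steps" is one flat list of numbers, 4 for each row, row after row: the shift along the world's x, y, z in cm, then the turn about the world's z in degrees. A call has 1 to 8 rows; each row is the pose to reach, as a shift and turn from the pose commanded when the call began; what a row does not reach only later rows make up. A row lasts 1/12 s, in which the tool goes at most 41.7 mm and 7.16 degrees, less where a joint would pass 70% of its speed; a pose out of reach is approached as far as the arm can. A call with a gripper value outside its range is refused whole. "jaw" is the closure in counts, from 0 (fully open) to 255 (shut), set as the call begins (left out, the last holds). The fingers move at their own pace and stop on an object; "newtons" is the grip in N (left out, the last holds). Time passes only in rows, so rows that repeat a pose let the fingers close. It gives the time, the measured TCP pose, the force, the opening and the grip force at its end, in the units of the state.
- get_state(): the state, without advancing time (a new reading comes with each control period).
- get_image(name): name is "scene" or "top" or "wrist"; returns the picture (420x560x3 uint8, red, green, blue); there is no depth.
- calibration(name): a dict with "fx", "fy", "cx", "cy" (pixels), "xyz" and "rotation" of the camera in the world. Camera axes: x right, y up, looking along -z (the intrinsics and any distortion apply to the point x, -y, -z); pixel columns grow to the right and rows downward; lengths in m; the calibration is good to about 2 mm. A picture is of the moment at which its call begins: read the wrist's pose just before it. calibration takes no time and is no camera call; for the wrist camera it gives the pose at the moment of the call.
- sign_off(): hands the job in; it is judged then, once.
The state is a dict: "clock": time; "qpos": joint angles; "qd": joint speeds; "effort": joint torques, N m; "position": TCP position; "ee_rot": TCP orientation; "contact_force": force on the tool from outside, world axes, zero at the start; "moment": the same for the moment, N m; "width": finger opening in m; "gripper_force": force on a finger pad.
Only numpy, scipy, OpenCV 4.12 (cv2) and the standard library are available. Lean on these libraries where they do the work, as an engineer would, in place of code of your own. Each camera call takes 0.05 s, during which the arm holds its last target. There are 200 camera calls.

## Working session

There is one attempt and no reset: what is moved stays moved. The work goes in short steps, Python scripts to look and compute and a tool call to move; the robot and the scene stay as the last step left them, time stands still between calls to the robot, and variables do not carry over. Pictures are saved under pics/ and viewed, at most 15 in all, crops included, and the job is handed in when it is done.

Besides the shell and the picture viewer there is one more tool, called after "Emit:" as name(argument=value, ...) on one line, values as JSON. apply_moves: Moves the arm, as the interface text tells. Its arguments: {"type":"object","properties":{"steps":{"type":"array","items":{"type":"number"}},"jaw":{"type":"number"},"newtons":{"type":"number"}},"required":["steps"]}

```bash
ls; mkdir -p pics; python3 - <<'E'
from rig import *
import cv2
print(get_state())
for n in ("scene","top"):
    print(n,calibration(n)); cv2.imwrite(f"pics/{n}0.png",get_image(n)[:,:,::-1])
E
```

```text
pics
{'clock': 0.0, 'qpos': array([ 1.16098749e+00,  2.76587089e-01,  1.50616968e+00,  2.03287755e-05,
        1.36071405e+00, -1.21000752e-01]), 'qd': array([-5.85597013e-04,  5.59251319e-04,  5.27526842e-05,  1.10026691e-03,
        1.20357374e-03, -1.71968835e-03]), 'effort': array([-2.02569099e-03, -4.16791856e+01, -2.45801854e+01, -5.30884481e-04,
        1.11600247e-02,  1.73428691e-05]), 'position': array([0.16354261, 0.55067599, 0.23042968]), 'ee_rot': array([-2.55911850e-04,  1.43904746e-01,  9.89591098e-01, -9.03593665e-04]), 'contact_force': array([-0.49959471, -0.60825165, -0.63086191]), 'moment': array([-1.49852652e-03,  8.04201770e-05, -4.54618937e-02]), 'gripper_force': 0.0, 'width': 0.08569283154987932}
scene {'fx': 469.86191787028514, 'fy': 469.86191787028514, 'cx': 277.47820086204024, 'cy': 212.47954610973187, 'xyz': array([ 0.10047233, -0.61962913,  0.66775066]), 'rotation': array([ 0.86262404,  0.4022339 , -0.13740462, -0.27424009])}
top {'fx': 501.1872335618917, 'fy': 501.1872335618917, 'cx': 281.8826149202889, 'cy': 209.16408548629707, 'xyz': array([ 0.45029186, -0.03246657,  1.07568806]), 'rotation': array([ 0.71647233,  0.03422389, -0.03744394, -0.69576869])}
```

View pics/top0.png

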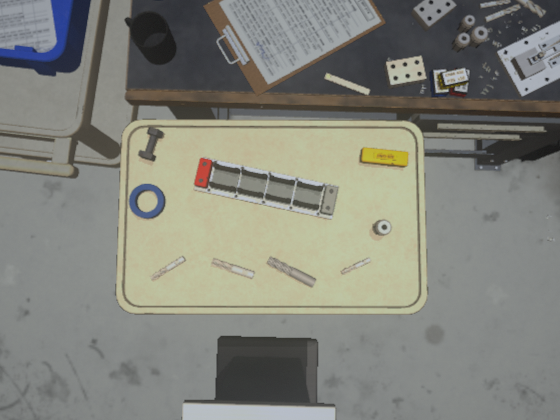

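View pics/scene0.png

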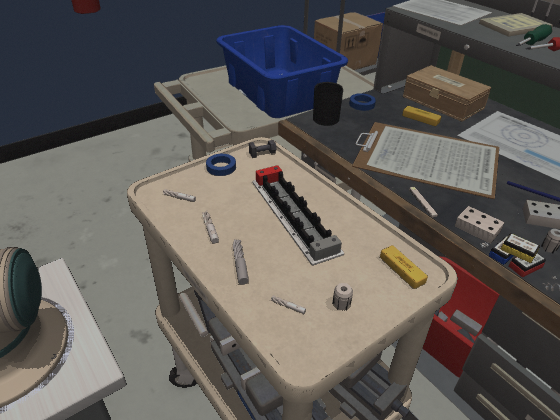

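Top view: mills lie near pixels (168,268), (233,268), (291,271) and (356,265). The rail runs from the red block (203,173) to the grey block (330,200), with the collet at (382,228). Next I'll measure them.

```bash
cat > h.py <<'E'
from rig import *
import numpy as np, cv2
from scipy.spatial.transform import Rotation as R
def cal(n):
    c=calibration(n); q=c["rotation"]; return c,R.from_quat([q[1],q[2],q[3],q[0]]).as_matrix()
def ray(c,M,uv,z):
    uv=np.atleast_2d(np.asarray(uv,float))
    d=np.c_[(uv[:,0]-c["cx"])/c["fx"],-(uv[:,1]-c["cy"])/c["fy"],-np.ones(len(uv))]@M.T
    return c["xyz"]+d*((z-c["xyz"][2])/d[:,2])[:,None]
def proj(c,M,P):
    p=(np.atleast_2d(P)-c["xyz"])@M
    return np.c_[c["cx"]+c["fx"]*p[:,0]/-p[:,2],c["cy"]-c["fy"]*p[:,1]/-p[:,2]]
E
python3 - <<'E'
from h import *
c,M=cal("top"); im=cv2.imread("pics/top0.png")
print("keys",c.keys())
hsv=cv2.cvtColor(im,cv2.COLOR_BGR2HSV)
for n,(u,v) in dict(a=(168,268),b=(233,268),c=(291,271),d=(356,265)).items():
    w=np.zeros(im.shape[:2],np.uint8); w[v-22:v+22,u-30:u+30]=255
    m=((hsv[:,:,1]<45)&(w>0)).astype(np.uint8)
    k,l,s,ce=cv2.connectedComponentsWithStats(m)
    i=1+np.argmax(s[1:,4]); ys,xs=np.where(l==i)
    P=ray(c,M,np.c_[xs,ys],0.007)[:,:2]
    (cx,cy),wh,a=cv2.minAreaRect((P*1000).astype(np.float32)); b=cv2.fitLine((P*1000).astype(np.float32),cv2.DIST_L2,0,.01,.01).ravel()
    print(n,s[i,4],np.round([cx,cy],1),np.round(wh,1),"axis deg",np.degrees(np.arctan2(b[1],b[0])).round(1))
red,grey,col=ray(c,M,[[203,173],[330,200],[382,228]],0.033)
d=red-grey;print(red,grey,np.linalg.norm(d),np.degrees(np.arctan2(d[1],d[0])),col)
cr=cv2.resize(im[140:300,140:400],(780,480),interpolation=cv2.INTER_CUBIC);cv2.imwrite("pics/crop.png",cr)
E
```

```text
keys dict_keys(['fx', 'fy', 'cx', 'cy', 'xyz', 'rotation'])
a 374 [435.3 201.2] [ 50.4 111.5] axis deg -54.5
b 560 [427.8  61.9] [137.2  51.4] axis deg 64.2
c 544 [427.4 -69.4] [130.9  35. ] axis deg 63.7
d 1425 [ 446.4 -195.5] [ 90.9 125.7] axis deg 79.8
[0.62799493 0.13249062 0.033     ] [ 0.57873015 -0.13594428  0.033     ] 0.2729181492301467 79.60046294143257 [ 0.52315311 -0.24555567  0.033     ]
```

View pics/crop.png

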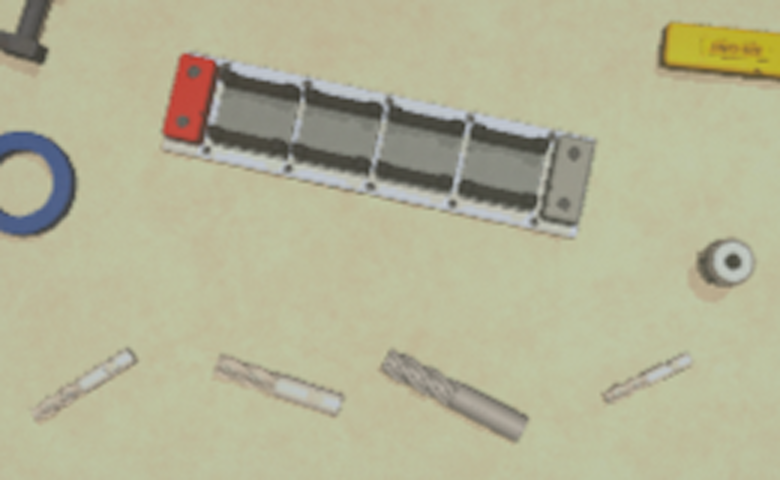

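Crop: the mills from left to right are 12 (35,415)-(135,353), 16 (218,365)-(340,405), 20 (387,358)-(522,432) and 10 (606,398)-(690,358). The red block top is at (190,97) and the grey at (568,178).

```bash
python3 - <<'E'
from h import *
c,M=cal("top")
E={12:((37,415),(134,354)),16:((217,364),(341,406)),20:((386,359),(523,432)),10:((605,398),(690,358))}
for k,e in E.items():
    P=ray(c,M,np.array(e)/3+140,k/2000); d=P[0]-P[1]
    print(k,P.mean(0).round(4),"len",np.linalg.norm(d).round(4),"ang",np.degrees(np.arctan2(d[1],d[0])).round(1)%180)
r,g=ray(c,M,np.array([(190,97),(569,178)])/3+140,.036); u=(g-r)/np.linalg.norm(g-r)
print(r,g,np.linalg.norm(g-r),np.degrees(np.arctan2(u[1],u[0])))
for s in(46,106,166,226): print((r+u*s/1000).round(4))
w=calibration("wrist");s=get_state();print(w,s["position"]-w["xyz"])
E
```

```text
12 [0.4266 0.2005 0.006 ] len 0.0798 ang 124.1
16 [0.4302 0.064  0.008 ] len 0.0925 ang 73.1
20 [ 0.4265 -0.0598  0.01  ] len 0.109 ang 63.8
10 [ 0.4426 -0.1964  0.005 ] len 0.0669 ang 116.5
[0.62892024 0.13138099 0.036     ] [ 0.57974319 -0.13492251  0.036     ] 0.2708060848789738 -100.46268169451254
[0.6206 0.0861 0.036 ]
[0.6097 0.0271 0.036 ]
[ 0.5988 -0.0319  0.036 ]
[ 0.5879 -0.0909  0.036 ]
{'fx': 377.6987582618236, 'fy': 377.6987582618236, 'cx': 277.86372703598084, 'cy': 206.51822435170914, 'xyz': array([0.10003919, 0.56983404, 0.37401751]), 'rotation': array([ 0.79444872, -0.10598727, -0.07867659,  0.59281356])} [ 0.06352233 -0.01908771 -0.14348309]
```

Lengths and rail span match the stated sizes, so I'll set out toward mill 12.

Emit:
apply_moves(steps=[18,-24,-3,-39,18,-24,-3,-39,18,-24,-3,-39,18,-24,-3,-39,18,-24,-3,-39,18,-24,-3,-39,18,-24,-3,-39,18,-24,-3,-39], jaw=90)

```text
clock: 0.77
position: [0.3461, 0.3065, 0.2005]
ee_rot: [0.001, 0.468, 0.884, -0.002]
contact_force: [-0.5, -0.8, -0.5]
width: 0.0558
gripper_force: 0.0
```

Emit:
apply_moves(steps=[8,-10.6,-7,0,8,-10.6,-7,0,8,-10.6,-7,0,8,-10.6,-7,0,8,-10.6,-7,0,8,-10.6,-7,0])

```text
clock: 1.27
position: [0.4235, 0.2046, 0.1304]
ee_rot: [-0.001, 0.467, 0.884, -0.001]
contact_force: [-0.0, 0.3, 0.0]
width: 0.0552
gripper_force: 0.0
```

```bash
cat > look.py <<'E'
import sys
from h import *
name=sys.argv[1]; s=get_state(); c,M=cal("wrist"); im=get_image("wrist")[:,:,::-1].copy()
np.savez(f"pics/{name}.npz",M=M,**c); cv2.imwrite(f"pics/{name}.png",im)
print(s["position"].round(4),s["width"])
E
python3 look.py w1; python3 -c "
from h import *
d=np.load('pics/w1.npz');print(proj(d,d['M'],[[.4266,.2005,.006]]),proj(d,d['M'],[get_state()['position']]))"
```

```text
[0.4235 0.2046 0.1304] 0.055230759094716496
[[278.45425347 205.37672199]] [[278.9045188  269.75791864]]
```

View pics/w1.png

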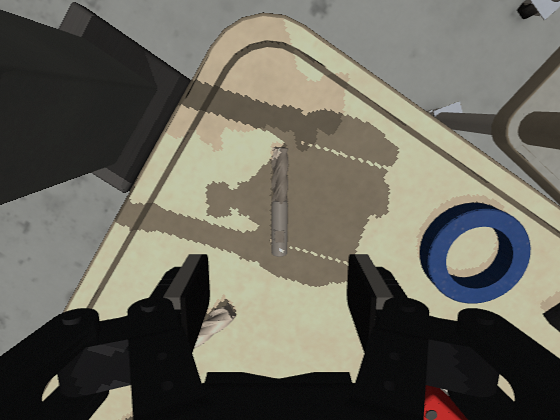

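Wrist view: mill 12's ends are at (281,147) and (279,254), close to the prediction (278,205), and it is square to the jaws.

```bash
python3 -c "
from h import *
d=np.load('pics/w1.npz');P=ray(d,d['M'],[[281,146],[279,255]],.006);v=P[1]-P[0];print(P,P.mean(0),np.linalg.norm(v),np.degrees(np.arctan2(v[1],v[0])))"
```

```text
[[0.40367587 0.23725985 0.006     ]
 [0.44898124 0.168453   0.006     ]] [0.42632855 0.20285642 0.006     ] 0.08238299508629658 -56.63738646106209
```

Emit:
apply_moves(steps=[0.3,-0.3,-4,0,0.3,-0.3,-8,0,0.3,-0.3,-10.5,0,0.3,-0.3,-11.8,0,0.3,-0.3,-12.6,0,0.3,-0.3,-12.6,0])

```text
clock: 1.82
position: [0.4256, 0.2032, 0.0046]
ee_rot: [-0.001, 0.465, 0.885, -0.001]
contact_force: [-1.0, 0.3, -0.1]
width: 0.0552
gripper_force: 0.0
```

Emit:
apply_moves(steps=[0,0,0,0,0,0,0,0,0,0,0,0,0,0,0,0,0,0,0,0,0,0,0,0], jaw=255, newtons=40)

```text
clock: 2.32
position: [0.4277, 0.2027, 0.0066]
ee_rot: [0.001, 0.466, 0.885, 0.001]
contact_force: [-1.5, 1.0, 6.9]
width: 0.0101
gripper_force: 40.8
```

Emit:
apply_moves(steps=[0,0,4,0,0,0,8,0,18.3,-17.5,12,45.5,18.3,-17.5,12,45.5,18.3,-17.5,12,45.5,18.3,-17.5,12,45.5,18.3,-17.5,12,45.5,18.3,-17.5,12,45.5])

```text
clock: 2.98
position: [0.6016, 0.0343, 0.1242]
ee_rot: [0.0, 0.116, 0.993, 0.0]
contact_force: [1.5, 0.8, -1.8]
width: 0.0104
gripper_force: 40.0
```

Emit:
apply_moves(steps=[0.1,0,0,3,0.1,0,0,3,0.1,0,0,3])

```text
clock: 3.23
position: [0.6007, 0.0359, 0.123]
ee_rot: [-0.001, 0.094, 0.996, 0.0]
contact_force: [-0.7, 0.4, -0.9]
width: 0.0103
gripper_force: 39.9
```

```bash
python3 look.py w2; python3 -c "
from h import *
d=np.load('pics/w2.npz');a=np.radians(-10.46);x=np.array([np.cos(a),np.sin(a),0])
for p in ([.6206,.0861],[.6097,.0271],[.5988,-.0319],[.5879,-.0909],[.6289,.1314]):
  p=np.array(p+[.028]); print(proj(d,d['M'],[p,p+.02*x,p-.02*x]).round(0).tolist())"
```

```text
[0.6007 0.0359 0.123 ] 0.010304450602325514
[[358.0, 224.0], [356.0, 252.0], [359.0, 194.0]]
[[267.0, 224.0], [267.0, 253.0], [267.0, 195.0]]
[[177.0, 225.0], [179.0, 253.0], [174.0, 196.0]]
[[86.0, 226.0], [90.0, 254.0], [82.0, 196.0]]
[[427.0, 223.0], [424.0, 251.0], [430.0, 194.0]]
```

View pics/w2.png

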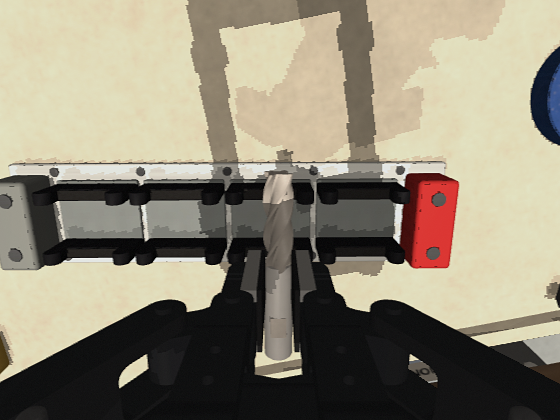

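Wrist view: mill 12 is held along the jaws, and the cradles sit at u≈360, 271, 184 and 97 with forks at v≈192 and 250. An overlay of the predicted horns will refine the rail estimate.

```bash
python3 -c "
from h import *
d=np.load('pics/w2.npz');a=np.radians(-10.46);x=np.array([np.cos(a),np.sin(a),0]);y=np.array([-x[1],x[0],0])
im=cv2.imread('pics/w2.png')[150:285,0:480];im=cv2.resize(im,None,fx=1.65,fy=1.65*2,interpolation=2)
for p in ([.6206,.0861],[.6097,.0271],[.5988,-.0319],[.5879,-.0909]):
  p=np.array(p+[.04])
  for sx in(-.02,.02):
    for sy in(-.017,.017):
      u,v=proj(d,d['M'],[p+sx*x+sy*y])[0]; cv2.circle(im,(int(u*1.65),int((v-150)*3.3)),3,(255,0,255),-1)
for s in(-.03,.03):
  for t in(-.013,.013):
   for q in([.6289,.1314],[.5797,-.1349]):
    u,v=proj(d,d['M'],[np.array(q+[.036])+s*x+t*y])[0]; cv2.circle(im,(int(u*1.65),int((v-150)*3.3)),3,(0,255,255),-1)
cv2.imwrite('pics/w2o.png',im);print(im.shape)"
```

```text
(446, 792, 3)
```

View pics/w2o.png

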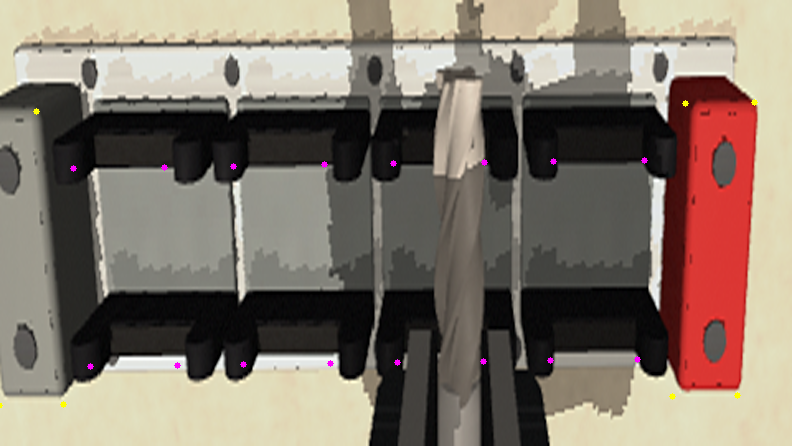

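```bash
python3 -c "
from h import *
d=np.load('pics/w2.npz');P=ray(d,d['M'],[[278,174],[278,350]],.124);v=P[1]-P[0];print(P,P.mean(0),np.linalg.norm(v),np.degrees(np.arctan2(v[1],v[0])));print(get_state())"
```

```text
[[0.56093019 0.04366845 0.124     ]
 [0.63716362 0.02907853 0.124     ]] [0.5990469  0.03637349 0.124     ] 0.077617019253715 -10.83452761356529
{'clock': 3.2833, 'qpos': array([-5.53316416e-02,  3.92501052e-01,  1.61032280e+00,  5.94462353e-04,
        1.14094098e+00, -1.43833686e+00]), 'qd': array([ 0.0168395 , -0.00725152,  0.01433375, -0.00310705, -0.00527006,
       -0.00434046]), 'effort': array([-7.64798261e-01, -4.60019982e+01, -2.27840227e+01, -4.84621769e-02,
       -7.90318614e-02, -5.34895473e-03]), 'position': array([0.60012233, 0.03646396, 0.1229452 ]), 'ee_rot': array([-1.09569354e-03,  9.38812007e-02,  9.95582778e-01,  2.27981931e-04]), 'contact_force': array([-0.28060689, -0.28475627, -1.37098874]), 'moment': array([ 0.00771166, -0.00649686,  0.04196286]), 'gripper_force': 39.9498724937439, 'width': 0.010738195761484607}
```

Emit:
apply_moves(steps=[0.9,-0.75,0,0,0.9,-0.75,-3,0,0.9,-0.75,-6,0,0.9,-0.75,-7.5,0,0.9,-0.75,-7.5,0])

```text
clock: 3.7
position: [0.6071, 0.0293, 0.0445]
ee_rot: [-0.004, 0.093, 0.996, -0.0]
contact_force: [-0.4, 0.4, -0.7]
width: 0.0105
gripper_force: 39.9
```

```bash
python3 look.py w3
```

```text
[0.6071 0.0293 0.0445] 0.010455302990099013
```

View pics/w3.png

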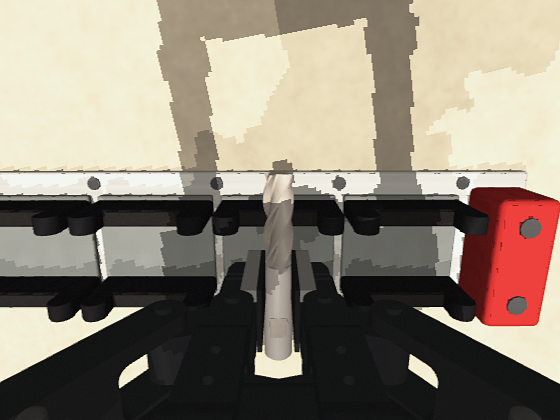

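Mill 12 sits at u=278, midway between cradle 2's far horns at u=227 and 330. Next is the fore-aft centring.

```bash
python3 -c "
from h import *
d=np.load('pics/w3.npz')
a=ray(d,d['M'],[[227,219],[330,219]],.04).mean(0);b=ray(d,d['M'],[[61,304],[94,304]],.04).mean(0)
f=ray(d,d['M'],[[46,225],[83,225]],.04).mean(0);m=ray(d,d['M'],[[278,174],[278,352]],.0445)
x=np.array([np.cos(-.1826),np.sin(-.1826),0])
print(a,f,b,a@x,f@x,b@x,'mill',m@x,m.mean(0)@x,'tcp',get_state()['position']@x)
h=ray(d,d['M'],[[227,219],[330,219]],.04);print(np.linalg.norm(h[0]-h[1]))
r=ray(d,d['M'],[[530,228],[517,305]],.036);print('red',r.mean(0),r.mean(0)@x,np.linalg.norm(r[0]-r[1]))"
```

```text
[0.58667262 0.03351664 0.04      ] [ 0.57291829 -0.05360983  0.04      ] [ 0.60848746 -0.05979674  0.04      ] 0.5708329360062482 0.5731283056698818 0.6092296014039006 mill [0.55138906 0.63035599] 0.5908725259568327 tcp 0.5933933453882294
0.04225769322019637
red [0.6292937  0.13417615 0.036     ] 0.5944669834875106 0.03623805128975341
```

Emit:
apply_moves(steps=[0.15,0,-0.5,0,0.15,0,-0.8,0,0.15,0,-1.0,0,0.15,0,-1.1,0,0.15,0,-1.1,0])

```text
clock: 4.17
position: [0.6123, 0.0285, 0.0378]
ee_rot: [0.0, 0.093, 0.996, 0.0]
contact_force: [-0.5, 0.3, -1.2]
width: 0.0102
gripper_force: 39.9
```

Emit:
apply_moves(steps=[0,0,-0.15,0,0,0,-0.3,0,0,0,-0.3,0])

```text
clock: 4.42
position: [0.6124, 0.0285, 0.0347]
ee_rot: [0.0, 0.093, 0.996, 0.0]
contact_force: [-0.3, -0.3, 1.6]
width: 0.0104
gripper_force: 40.2
```

Emit:
apply_moves(steps=[0,0,-0.1,0,0,0,-0.2,0,0,0,-0.2,0])

```text
clock: 4.67
position: [0.6125, 0.0285, 0.0346]
ee_rot: [0.001, 0.093, 0.996, 0.0]
contact_force: [-3.2, 0.5, 13.1]
width: 0.0101
gripper_force: 41.5
```

Emit:
apply_moves(steps=[0,0,0.4,0,-0.2,0,0.4,0,-0.2,0,0.1,0,-0.2,0,0,0,-0.2,0,0,0])

```text
clock: 5.08
position: [0.6103, 0.0285, 0.0346]
ee_rot: [0.001, 0.093, 0.996, 0.0]
contact_force: [-4.1, -0.3, 16.2]
width: 0.0103
gripper_force: 41.9
```

Emit:
apply_moves(steps=[0,0,0.05,0,0,0,0.05,0,0,0,0.05,0,0,0,0.05,0], jaw=166)

```text
clock: 5.42
position: [0.6097, 0.0285, 0.032]
ee_rot: [-0.001, 0.093, 0.996, 0.0]
contact_force: [0.1, 0.1, 0.7]
width: 0.0299
gripper_force: 0.0
```

Emit:
apply_moves(steps=[0,0,2,0,0,0,6,0,0,0,10,0,0,0,10,0,0,0,10,0])

```text
clock: 5.83
position: [0.6119, 0.0284, 0.1352]
ee_rot: [0.003, 0.093, 0.996, 0.0]
contact_force: [-0.7, -0.4, -0.4]
width: 0.03
gripper_force: 0.0
```

```bash
python3 look.py w4; python3 -c "
from h import *
print(get_state()['position'])"
```

```text
[0.6119 0.0284 0.1352] 0.02997362993268489
[0.61020531 0.02854853 0.133064  ]
```

View pics/w4.png

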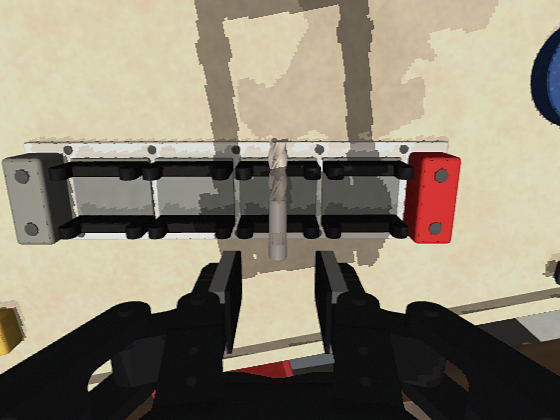

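Mill 12 lies straight and centred: its ends are at v=138 and 260 against forks at v=170 and 223, and it is mid-horns at u=278. Mill 16 is next.

Emit:
apply_moves(steps=[-10,2,0,-53,-10,2,0,-53,-10,2,0,-53,-10,2,0,-53,-10,2,0,-53,-10,2,0,-53,-10,2,0,-53,-10,2,0,-53], jaw=90)

```text
clock: 6.55
position: [0.5083, 0.0486, 0.1306]
ee_rot: [-0.002, 0.53, 0.848, -0.001]
contact_force: [-0.6, 0.4, -0.4]
width: 0.0553
gripper_force: 0.0
```

Emit:
apply_moves(steps=[-8,1.7,0,-43.2,-8,1.7,0,-43.2,-8,1.7,0,-43.2,-8,1.7,0,-43.2,-8,1.7,0,-43.2,-8,1.7,0,-43.2,-8,1.7,0,-43.2,-8,1.7,0,-43.2])

```text
clock: 7.22
position: [0.4288, 0.0655, 0.1313]
ee_rot: [-0.001, 0.802, 0.597, -0.001]
contact_force: [-0.3, 0.3, 0.4]
width: 0.0555
gripper_force: 0.0
```

```bash
python3 look.py w5; python3 -c "
from h import *
s=get_state();print(s['position'],np.degrees(s['qpos'][0]-s['qpos'][5]))"
```

```text
[0.4288 0.0655 0.1313] 0.05553671697146371
[0.42913358 0.06550912 0.13161818] -16.728055084274086
```

View pics/w5.png

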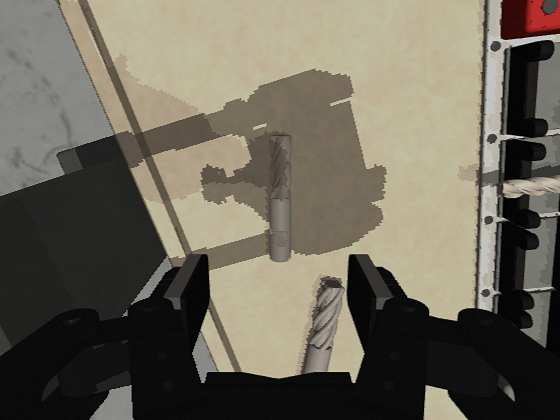

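Wrist view: mill 16 spans (281,134)-(280,262), square to the jaws and centred. Mill 20's tip at (330,285) is clear of the finger path.

```bash
python3 -c "
from h import *
d=np.load('pics/w5.npz');P=ray(d,d['M'],[[281,135],[280,261]],.008);v=P[1]-P[0];print(P.mean(0),np.linalg.norm(v),np.degrees(np.arctan2(v[1],v[0])));Q=ray(d,d['M'],[[330,282]],.01);print(Q)"
```

```text
[0.42956695 0.06341753 0.008     ] 0.09459169597823566 -107.05619216173335
[[ 0.44773976 -0.00861066  0.01      ]]
```

Emit:
apply_moves(steps=[0.1,-0.2,-4,0,0.1,-0.2,-8,0,0.1,-0.2,-10.5,0,0.1,-0.2,-11.8,0,0.1,-0.2,-12.5,0,0.1,-0.2,-12.5,0])

```text
clock: 7.77
position: [0.4298, 0.0635, 0.0062]
ee_rot: [-0.001, 0.803, 0.596, -0.002]
contact_force: [-0.5, -0.6, -1.0]
width: 0.0551
gripper_force: 0.0
```

Emit:
apply_moves(steps=[0,0,0,0,0,0,0,0,0,0,0,0,0,0,0,0,0,0,0,0,0,0,0,0], jaw=255, newtons=45)

```text
clock: 8.27
position: [0.4321, 0.0635, 0.009]
ee_rot: [0.001, 0.803, 0.596, 0.001]
contact_force: [-0.9, -1.5, 6.5]
width: 0.0145
gripper_force: 45.4
```

Emit:
apply_moves(steps=[0,0,4,0,0,0,8,0,9,-5,12,43,9,-5,12,43,9,-5,12,43,9,-5,12,43,9,-5,12,43,9,-5,12,43])

```text
clock: 8.93
position: [0.5215, 0.0131, 0.1283]
ee_rot: [0.0, 0.527, 0.85, 0.0]
contact_force: [-1.1, 0.6, -0.4]
width: 0.0144
gripper_force: 44.7
```

```bash
python3 -c "
from h import *
s=get_state();print(s['position'],np.degrees(s['qpos'][0]-s['qpos'][5]),s['width'])"
```

```text
[0.52150245 0.01310363 0.12827785] 26.403739401418377 0.014370816591873508
```

Emit:
apply_moves(steps=[7.8,-4.4,0,53,7.8,-4.4,0,53,7.8,-4.4,0,53,7.8,-4.4,0,53,7.8,-4.4,0,53,7.8,-4.4,0,53,7.8,-4.4,0,53,7.8,-4.4,0,53])

```text
clock: 9.6
position: [0.5989, -0.0305, 0.128]
ee_rot: [0.0, 0.093, 0.996, 0.0]
contact_force: [-0.3, 0.3, -1.4]
width: 0.0143
gripper_force: 44.7
```

Emit:
apply_moves(steps=[0,0,-3,0,0,0,-6,0,0,0,-7,0,0,0,-7,0,0,0,-7,0])

```text
clock: 10.02
position: [0.5991, -0.0305, 0.058]
ee_rot: [-0.0, 0.095, 0.995, 0.0]
contact_force: [0.1, -0.6, 0.4]
width: 0.0141
gripper_force: 44.7
```

```bash
python3 look.py w6; python3 -c "
from h import *
s=get_state();print(s['position'],np.degrees(s['qpos'][0]-s['qpos'][5]),s['width'])"
```

```text
[ 0.5991 -0.0305  0.058 ] 0.014112506490665703
[ 0.60006534 -0.03063418  0.0589502 ] 79.08881514456247 0.01456526974707667
```

View pics/w6.png

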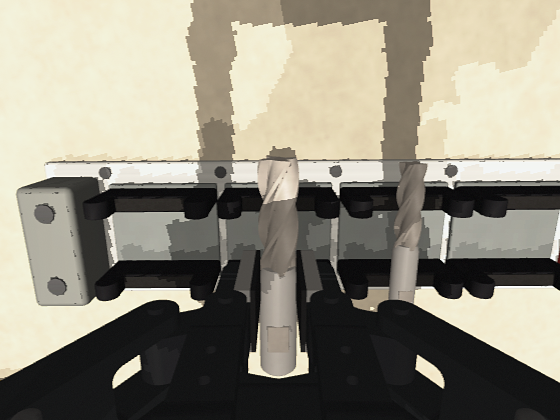

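Mill 16 is at u=278 between cradle 3's horns at u=230 and 327, so it's aligned. Now lowering.

Emit:
apply_moves(steps=[0,0,-1,0,0,0,-1.6,0,0,0,-2.0,0,0,0,-2.1,0,0,0,-2.1,0])

```text
clock: 10.48
position: [0.599, -0.0304, 0.0371]
ee_rot: [-0.0, 0.095, 0.995, 0.0]
contact_force: [-0.1, -0.5, 1.4]
width: 0.0143
gripper_force: 44.9
```

Emit:
apply_moves(steps=[0,0,-0.15,0,0,0,-0.25,0,0,0,-0.25,0])

```text
clock: 10.73
position: [0.599, -0.0304, 0.0369]
ee_rot: [0.0, 0.095, 0.995, -0.0]
contact_force: [-4.9, -0.1, 14.8]
width: 0.0142
gripper_force: 46.5
```

Emit:
apply_moves(steps=[0,0,0.1,0,0,0,0.1,0,0,0,0.1,0,0,0,0.1,0], jaw=154)

```text
clock: 11.07
position: [0.599, -0.0305, 0.035]
ee_rot: [-0.0, 0.095, 0.995, 0.0]
contact_force: [0.6, -0.3, 0.5]
width: 0.0336
gripper_force: 0.0
```

Emit:
apply_moves(steps=[0,0,2,0,0,0,6,0,0,0,10,0,-5,-1,10,-35,-5,-1,10,-35,-5,-1,10,-35,-5,-1,10,-35,-5,-1,10,-35])

```text
clock: 11.73
position: [0.5487, -0.0406, 0.1352]
ee_rot: [-0.0, 0.393, 0.92, 0.0]
contact_force: [-0.2, 0.5, -0.1]
width: 0.0336
gripper_force: 0.0
```

```bash
python3 -c "
from h import *
s=get_state();print(s['position'],np.degrees(s['qpos'][0]-s['qpos'][5]),s['width'])"
```

```text
[ 0.5487263  -0.04055987  0.1351981 ] 43.725742118805904 0.03364682768881791
```

Emit:
apply_moves(steps=[-12.2,-1.9,0,-56,-12.2,-1.9,0,-56,-12.2,-1.9,0,-56,-12.2,-1.9,0,-56,-12.2,-1.9,0,-56,-12.2,-1.9,0,-56,-12.2,-1.9,0,-56,-12.2,-1.9,0,-56], jaw=80)

```text
clock: 12.4
position: [0.4269, -0.0595, 0.1351]
ee_rot: [-0.0, 0.779, 0.628, -0.0]
contact_force: [0.8, -0.6, 0.6]
width: 0.0585
gripper_force: 0.0
```

Emit:
apply_moves(steps=[0,0,0,-14,0,0,0,-14,0,0,0,-14,0,0,0,-14])

```text
clock: 12.73
position: [0.427, -0.0594, 0.1351]
ee_rot: [-0.0, 0.847, 0.532, -0.0]
contact_force: [-0.0, -0.0, -0.5]
width: 0.0588
gripper_force: 0.0
```

```bash
python3 look.py w7; python3 -c "
from h import *
s=get_state();print(s['position'],np.degrees(s['qpos'][0]-s['qpos'][5]),s['width'])"
```

```text
[ 0.427  -0.0594  0.1351] 0.05877779927513166
[ 0.42703932 -0.05946959  0.1351441 ] -25.7588534935007 0.05881507599021152
```

View pics/w7.png

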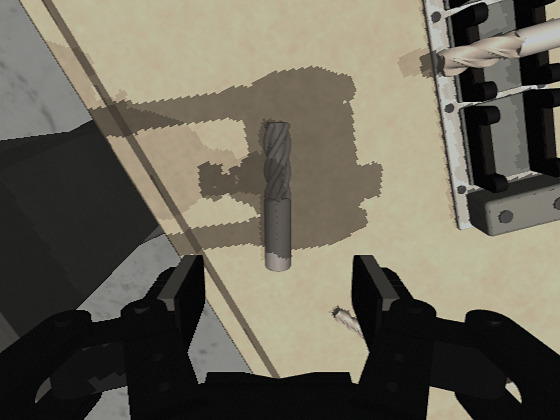

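Wrist view: mill 20 spans (277,122)-(278,270), square to the jaws and centred. Grasping it.

Emit:
apply_moves(steps=[0,0,-4,0,0,0,-8,0,0,0,-10.5,0,0,0,-12,0,0,0,-12.8,0,0,0,-12.8,0])

```text
clock: 13.28
position: [0.426, -0.0592, 0.0059]
ee_rot: [-0.001, 0.847, 0.531, -0.001]
contact_force: [0.0, 0.2, 0.8]
width: 0.0589
gripper_force: 0.0
```

Emit:
apply_moves(steps=[0,0,0,0,0,0,0,0,0,0,0,0,0,0,0,0,0,0,0,0,0,0,0,0], jaw=255, newtons=60)

```text
clock: 13.78
position: [0.4282, -0.0598, 0.0087]
ee_rot: [0.001, 0.848, 0.531, 0.001]
contact_force: [-1.2, 0.1, 5.7]
width: 0.0181
gripper_force: 59.5
```

Emit:
apply_moves(steps=[0,0,4,0,0,0,8,0,8,-1.5,12,43,8,-1.5,12,43,8,-1.5,12,43,8,-1.5,12,43,8,-1.5,12,43,8,-1.5,12,43])

```text
clock: 14.45
position: [0.5073, -0.0745, 0.1279]
ee_rot: [0.0, 0.592, 0.806, 0.0]
contact_force: [-0.3, 0.1, -1.5]
width: 0.018
gripper_force: 59.3
```

```bash
python3 -c "
from h import *
s=get_state();print(s['position'],np.degrees(s['qpos'][0]-s['qpos'][5]),s['width'])"
```

```text
[ 0.50726954 -0.07446604  0.12790357] 17.425614307630845 0.018048998628671993
```

Emit:
apply_moves(steps=[8.1,-1.5,0,56,8.1,-1.5,0,56,8.1,-1.5,0,56,8.1,-1.5,0,56,8.1,-1.5,0,56,8.1,-1.5,0,56,8.1,-1.5,0,56,8.1,-1.5,0,56])

```text
clock: 15.12
position: [0.5879, -0.0894, 0.1276]
ee_rot: [0.0, 0.144, 0.99, 0.0]
contact_force: [-0.2, -0.2, -1.4]
width: 0.0185
gripper_force: 59.3
```

Emit:
apply_moves(steps=[0,0,0,6,0,0,-3,6,0,0,-6,6,0,0,-6.5,6,0,0,-6.5,6])

```text
clock: 15.53
position: [0.5861, -0.0889, 0.0606]
ee_rot: [-0.003, 0.095, 0.995, 0.001]
contact_force: [-0.5, 0.7, -0.0]
width: 0.018
gripper_force: 59.3
```

```bash
python3 look.py w8; python3 -c "
from h import *
s=get_state();print(s['position'],np.degrees(s['qpos'][0]-s['qpos'][5]),s['width'])"
```

```text
[ 0.5861 -0.0889  0.0606] 0.01795315586003291
[ 0.58772686 -0.08935426  0.06226582] 79.06246546405603 0.018427765448666165
```

View pics/w8.png

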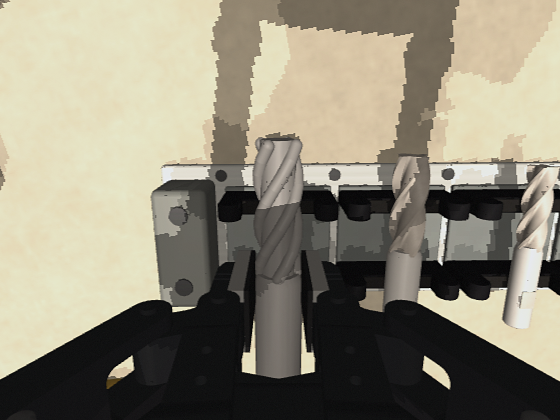

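Mill 20 at u=278 is mid-way between cradle 4's horns (230, 327). Lowering.

Emit:
apply_moves(steps=[0,0,-1,0,0,0,-1.8,0,0,0,-2.3,0,0,0,-2.4,0,0,0,-2.4,0])

```text
clock: 16.0
position: [0.5879, -0.0894, 0.0381]
ee_rot: [-0.0, 0.095, 0.995, 0.0]
contact_force: [-0.3, -0.5, -0.7]
width: 0.018
gripper_force: 59.3
```

Emit:
apply_moves(steps=[0,0,-0.15,0,0,0,-0.25,0,0,0,-0.25,0])

```text
clock: 16.25
position: [0.5886, -0.0896, 0.0367]
ee_rot: [0.001, 0.095, 0.995, -0.0]
contact_force: [-1.3, 0.4, 2.3]
width: 0.0181
gripper_force: 59.8
```

Emit:
apply_moves(steps=[0,0,-0.1,0,0,0,-0.15,0,0,0,-0.15,0])

```text
clock: 16.5
position: [0.5886, -0.0896, 0.0367]
ee_rot: [0.001, 0.095, 0.995, -0.0]
contact_force: [-3.0, 1.1, 11.9]
width: 0.0182
gripper_force: 61.0
```

Emit:
apply_moves(steps=[0,0,0.2,0,0,0,0.2,0,0,0,0.2,0,0,0,0.2,0], jaw=160)

```text
clock: 16.83
position: [0.5881, -0.0895, 0.0361]
ee_rot: [-0.0, 0.095, 0.995, 0.0]
contact_force: [0.9, 0.2, -0.5]
width: 0.0317
gripper_force: 0.0
```

Emit:
apply_moves(steps=[0,0,2,0,0,0,6,0,0,0,10,0,-8,-6,10,-35,-8,-6,10,-35,-8,-6,10,-35,-8,-6,10,-35,-8,-6,10,-35])

```text
clock: 17.5
position: [0.5068, -0.1502, 0.1363]
ee_rot: [-0.0, 0.394, 0.919, -0.0]
contact_force: [-0.5, -0.2, -0.6]
width: 0.0318
gripper_force: 0.0
```

```bash
python3 -c "
from h import *
s=get_state();print(s['position'],np.degrees(s['qpos'][0]-s['qpos'][5]),s['width'])"
```

```text
[ 0.50684173 -0.15021247  0.13626714] 43.59248545363688 0.03182456844805219
```

Emit:
apply_moves(steps=[-6.4,-4.6,0,-17,-6.4,-4.6,0,-17,-6.4,-4.6,0,-17,-6.4,-4.6,0,-17,-6.4,-4.6,0,-17], jaw=110)

```text
clock: 17.92
position: [0.4443, -0.1957, 0.1363]
ee_rot: [0.0, 0.522, 0.853, 0.0]
contact_force: [1.1, -0.0, 0.1]
width: 0.0483
gripper_force: 0.0
```

```bash
python3 look.py w9; python3 -c "
from h import *
s=get_state();print(s['position'],np.degrees(s['qpos'][0]-s['qpos'][5]),s['width'])"
```

```text
[ 0.4443 -0.1957  0.1363] 0.048338620128510264
[ 0.44468164 -0.19542547  0.13629189] 27.14435724079092 0.04856041961193396
```

View pics/w9.png

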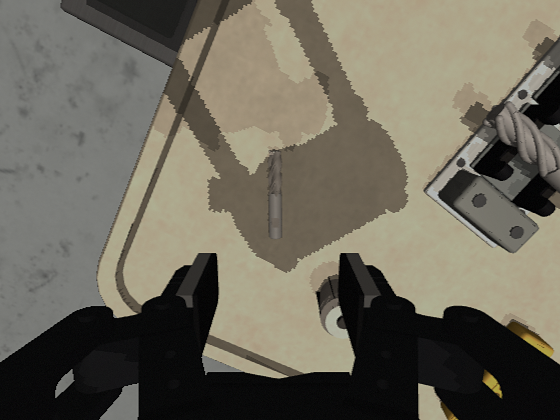

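Wrist view: mill 10 spans (276,149)-(275,238), and the collet at (332,305) is well clear of the finger path.

```bash
python3 -c "
from h import *
d=np.load('pics/w9.npz');P=ray(d,d['M'],[[276,150],[275,238]],.005);v=P[1]-P[0];print(P.mean(0),np.linalg.norm(v),np.degrees(np.arctan2(v[1],v[0])));print(ray(d,d['M'],[[332,305]],.02))"
```

```text
[ 0.44256839 -0.19595735  0.005     ] 0.0675664702289926 -63.64760048700751
[[ 0.51880149 -0.24999844  0.02      ]]
```

Emit:
apply_moves(steps=[-0.2,-0.1,-4,-0.6,-0.2,-0.1,-8,-0.6,-0.2,-0.1,-11,-0.6,-0.2,-0.1,-12.4,-0.6,-0.2,-0.1,-13.2,-0.6,-0.2,-0.1,-13.2,-0.6])

```text
clock: 18.47
position: [0.4419, -0.1954, 0.0026]
ee_rot: [-0.002, 0.526, 0.851, 0.0]
contact_force: [-0.8, -0.7, 0.0]
width: 0.0481
gripper_force: 0.0
```

Emit:
apply_moves(steps=[0,0,0,0,0,0,0,0,0,0,0,0,0,0,0,0,0,0,0,0,0,0,0,0], jaw=255, newtons=35)

```text
clock: 18.97
position: [0.4432, -0.197, 0.0056]
ee_rot: [0.002, 0.527, 0.85, 0.0]
contact_force: [1.2, 1.0, 7.0]
width: 0.0082
gripper_force: 35.7
```

Emit:
apply_moves(steps=[0,0,4,0,0,0,8,0,10,16,12,40,10,16,12,40,10,16,12,40,10,16,12,40,10,16,12,40,10,16,12,40])

```text
clock: 19.63
position: [0.5458, -0.0325, 0.1261]
ee_rot: [0.003, 0.199, 0.98, 0.001]
contact_force: [0.0, -0.3, -0.2]
width: 0.0081
gripper_force: 34.9
```

```bash
python3 -c "
from h import *
s=get_state();print(s['position'],np.degrees(s['qpos'][0]-s['qpos'][5]),s['width'])"
```

```text
[ 0.5458181  -0.03246719  0.1261479 ] 67.0658970129093 0.008124401280144036
```

Emit:
apply_moves(steps=[7.6,12.1,0,12.5,7.6,12.1,0,12.5,7.6,12.1,0,12.5,7.6,12.1,0,12.5,7.6,12.1,0,12.5,7.6,12.1,-3,12.5,7.6,12.1,-6,12.5,7.6,12.1,-6.5,12.5])

```text
clock: 20.3
position: [0.6136, 0.0838, 0.0549]
ee_rot: [-0.005, 0.096, 0.995, -0.001]
contact_force: [-0.2, 0.4, -1.1]
width: 0.0085
gripper_force: 34.9
```

Emit:
apply_moves(steps=[0,0,0,0,0,0,0,0])

```text
clock: 20.47
position: [0.6182, 0.0839, 0.06]
ee_rot: [0.0, 0.097, 0.995, -0.0]
contact_force: [0.7, -0.4, 0.3]
width: 0.0084
gripper_force: 34.9
```

```bash
python3 look.py w10; python3 -c "
from h import *
s=get_state();print(s['position'],np.degrees(s['qpos'][0]-s['qpos'][5]),s['width'])"
```

```text
[0.6182 0.0839 0.06  ] 0.00836725386313768
[0.61902782 0.08399681 0.06083823] 78.91577592561612 0.008282479276824031
```

View pics/w10.png

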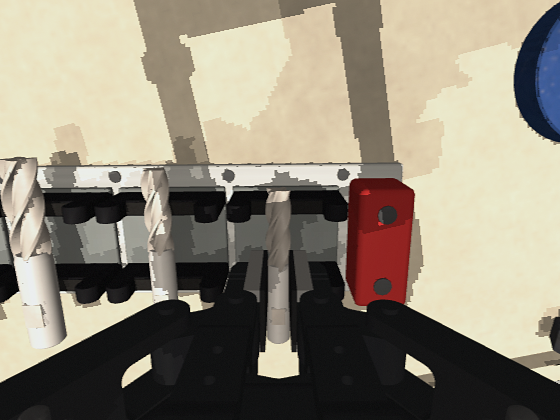

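Mill 10 is at u=278, while cradle 1's horns at u=240 and 335 centre on 287. That is about 3.5 mm short, which agrees with the state, so I'll correct while lowering.

Emit:
apply_moves(steps=[0.25,0.35,0,0.2,0.25,0.35,-1,0.2,0.25,0.35,-1.8,0.2,0.25,0.35,-2.3,0.2,0.25,0.35,-2.4,0.2,0.25,0.35,-2.4,0.2])

```text
clock: 21.02
position: [0.6199, 0.088, 0.0344]
ee_rot: [-0.001, 0.095, 0.996, -0.0]
contact_force: [-0.4, 0.4, -1.3]
width: 0.0085
gripper_force: 34.9
```

Emit:
apply_moves(steps=[0,0,-0.2,0,0,0,-0.35,0,0,0,-0.35,0])

```text
clock: 21.27
position: [0.6208, 0.088, 0.0336]
ee_rot: [0.0, 0.094, 0.996, 0.0]
contact_force: [-2.6, -0.6, 8.9]
width: 0.0081
gripper_force: 35.9
```

Contact came at the expected height. Releasing to 24 mm, which stays clear of the red block.

Emit:
apply_moves(steps=[0,0,0.2,0,0,0,0.2,0,0,0,0.2,0,0,0,0.2,0], jaw=184)

```text
clock: 21.6
position: [0.6206, 0.088, 0.0337]
ee_rot: [0.0, 0.095, 0.996, 0.0]
contact_force: [0.2, 0.5, -1.3]
width: 0.0234
gripper_force: 0.0
```

Emit:
apply_moves(steps=[0,0,2,0,0,0,6,0,0,0,10,0,-2,-6,11,0,-2,-6,11,0,-2,-6,11,0,-2,-6,11,0,-2,-6,11,0])

```text
clock: 22.27
position: [0.6005, 0.0284, 0.1434]
ee_rot: [-0.0, 0.095, 0.995, 0.0]
contact_force: [-0.0, -0.1, 0.3]
width: 0.0237
gripper_force: 0.0
```

```bash
python3 look.py w11; python3 -c "
from h import *
t=get_image('top');im=t[140:300,140:400,::-1];w=cv2.imread('pics/w11.png')
cv2.imwrite('pics/fin.png',np.vstack([w[100:330],np.zeros((4,560,3),np.uint8),cv2.resize(im,(560,345),interpolation=2)]))"
```

```text
[0.6005 0.0284 0.1434] 0.023712686535203673
```

View pics/fin.png

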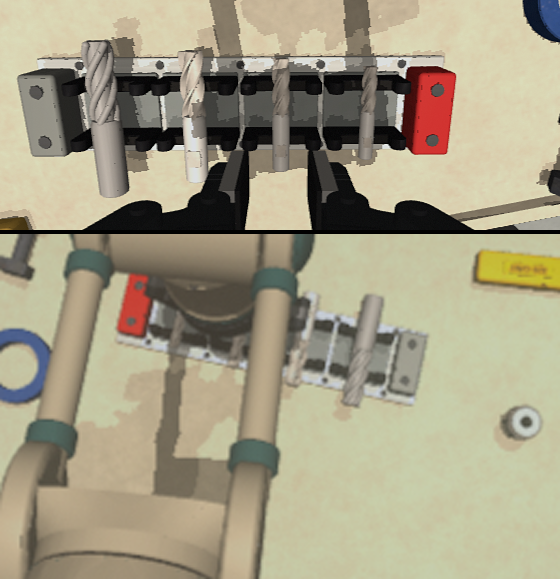

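Final view: from red to grey the mills are 10, 12, 16 and 20, each across both forks, and the collet is untouched. I'll check fore-aft centring numerically.

```bash
python3 -c "
from h import *
d=np.load('pics/w11.npz');x=np.array([np.cos(-.1826),np.sin(-.1826),0])
for n,e in {10:((370,68),(366,157)),12:((281,60),(280,167)),16:((190,54),(197,179)),20:((97,44),(113,192))}.items():
  P=ray(d,d['M'],np.array(e)+[0,100],.028+n/2000);v=P[1]-P[0];print(n,P.mean(0).round(4),(P.mean(0)@x).round(4),np.linalg.norm(v).round(4),np.degrees(np.arctan2(v[1],v[0])).round(1))
f=ray(d,d['M'],[[37,190],[45,242],[437,187],[431,239]],.036)@x;print('ends',f[:2].mean(),f[2:].mean())"
```

```text
10 [0.6202 0.0892 0.033 ] 0.5937 0.0649 -9.8
12 [0.6095 0.0289 0.034 ] 0.5941 0.0778 -11.3
16 [ 0.6002 -0.0307  0.036 ] 0.5958 0.0906 -11.1
20 [ 0.59   -0.0904  0.038 ] 0.5966 0.1066 -11.8
ends 0.5929244879059034 0.5928752654609689
```

All four are centred within about 4 mm, straight and seated. Handing in.

```bash
python3 -c "
from rig import *
print(sign_off())"
```

```text
the job is handed in; nothing more can be done
None
```

The job is handed in after about 22 s: the four end mills lie in the cradles in the order 10, 12, 16, 20 mm from the red block to the grey one, each straight across both forks, seated and centred to within about 4 mm, with the collet not touched.

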